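Washed clip-top jars back on the jar board in order of size

ROBOT

A 6-joint arm with a two-finger parallel gripper is mounted at the origin on the work surface. World frame = base frame: x ahead of the robot, y to its left, z up, the work surface at z = 0. Lengths are in m, angles in rad, forces in N, time in s.
With the tool pointing down it reaches from about 0.35 to 0.975 m from the base axis. Payload 7.1 kg.
Tool frame: the origin (TCP) lies midway between the tips of the shut fingers; the grasp point (between the pads) lies 19 mm behind it; z points along the fingers, x is the direction in which the jaws open and shut, and the axes are right-handed (so a half turn about z gives the same grasp; the last joint's range is limited). The gripper opens to 88 mm and grips with 3 to 60 N. Pads are 20 mm wide; open, the fingers measure 115 mm over their backs; the gripper's body (75 mm by 178 mm) begins 61 mm behind the grasp point.
Start: joints at [1.126, 0.423, 1.63, -0, 1.089, -0.019], TCP at [0.258, 0.569, 0.223] pointing down, gripper open.
Joint ranges: [-3, 3], [-0.9, 2.11], [0.09, 2.58], [-1.31, 4.45], [0.11, 2.69], [-2.54, 2.54]. Speed limits (rad/s): [2.39, 2.39, 3.01, 3.14, 3.14, 3.14].

INTERFACE

Orientations are given as a rotation vector (axis times angle).
In Python, from station import * gives the robot as it stands. The module is installed in compiled form; this text tells all that it offers.
- The arm moves only by the shell command python3 -m pendant 'ROWS' [FORCE]. ROWS is JSON, a list of rows, each a list of 3 entries, a list of its own where there are three numbers: the finger opening in mm, from 0 to 87.8, then the shift along the tool's x, y, z in mm, then the turn about the tool's z in rad. A call has 1 to 8 rows; each row is the pose to reach, as a shift and turn from the pose commanded when the call began, along the tool's axes at that moment; what a row does not reach only later rows make up. A row lasts 1/12 s, in which the tool goes at most 41.7 mm and 7.16 degrees, less where a joint would pass 70% of its speed; a pose out of reach is approached as far as the arm can. A call with a gripper value outside its range is refused whole. The fingers move at their own pace and stop on an object; FORCE is the grip in N (left out, the last holds). Time passes only in rows, so rows that repeat a pose let the fingers close. It gives the time, the measured TCP pose, the force and the opening at its end, in the units of the state.
- read_state(): the state, without advancing time (a new reading comes with each control period).
- read_camera(name): name is "scene" or "top" or "wrist"; returns (picture, depth): 480x640x3 uint8, red, green, blue; 480x640 float32, m along the optical axis (not along the pixel's ray), 0 where there is no reading.
- get_calibration(name): a dict with "intrinsics" (3x3 intrinsics, pixels), "world_from_camera" (4x4, takes a point from camera to world coordinates). Camera axes: x right, y up, looking along -z (the intrinsics and any distortion apply to the point x, -y, -z); pixel columns grow to the right and rows downward; lengths in m; the calibration is good to about 2 mm. A picture is of the moment at which its call begins: read the wrist's pose just before it. get_calibration takes no time and is no camera call; for the wrist camera it gives the pose at the moment of the call.
- finish_job(): hands the job in, once; it reports no verdict.
The state is a dict: "time_s": time; "joint_positions": joint angles; "dq": joint speeds; "tau": joint torques, N m; "tcp_pos": TCP position; "tool_rot": TCP orientation; "contact_force": force on the tool from outside, world axes, zero at the start; "ft_torque": the same for the moment, N m; "finger_gap": opening from 0.0 (shut) to 1.0 (fully open).
Only numpy, scipy, OpenCV 4.12 (cv2) and the standard library are available. Lean on these libraries where they do the work, as an engineer would, in place of code of your own. Each camera call takes 0.05 s, during which the arm holds its last target.

TASK

Put the four washed clip-top jars from the drying mat back on the jar board, one standing upright in the middle of each cork round, in order of size: the tallest on the cork nearest the black scrap caddy, stepping down to the smallest next to the red trivet. They are glass, so set each one down rather than dropping it, knock none over, and leave the caddy and the trivet where they are.

Things in the scene. Friction and masses are not known exactly. Their poses are not given: they have to be found in the camera images.
- jar_yellow_mid (a point): smallest of four loose clear-glass clip-top jars, 64 mm tall, 48 mm across, about 130 g, yellow seal ring under the lid; on the 4 mm drying mat. Point: its middle, 32 mm above its base. +x points to the lever clasp (10 mm out), -x to the hinge (5 mm out). Take it by the plain flanks, closing along its y, 24 mm above its base; the top 26 mm (neck, lid) is 8 mm narrower. Other jars at least 110 mm off, axis to axis.
- jar_green_mid (a point): second smallest of four loose clear-glass clip-top jars, 84 mm tall, 54 mm across, about 180 g, green seal ring under the lid; on the 4 mm drying mat. Point: its middle, 42 mm above its base. +x points to the lever clasp (10 mm out), -x to the hinge (5 mm out). Take it by the plain flanks, closing along its y, 44 mm above its base; the top 26 mm (neck, lid) is 8 mm narrower. Other jars at least 110 mm off, axis to axis.
- jar_blue_mid (a point): second largest of four loose clear-glass clip-top jars, 104 mm tall, 60 mm across, about 250 g, blue seal ring under the lid; on the 4 mm drying mat. Point: its middle, 52 mm above its base. +x points to the lever clasp (10 mm out), -x to the hinge (5 mm out). Take it by the plain flanks, closing along its y, 64 mm above its base; the top 26 mm (neck, lid) is 8 mm narrower. Other jars at least 110 mm off, axis to axis.
- jar_red_mid (a point): largest of four loose clear-glass clip-top jars, 124 mm tall, 66 mm across, about 330 g, red seal ring under the lid; on the 4 mm drying mat. Point: its middle, 62 mm above its base. +x points to the lever clasp (10 mm out), -x to the hinge (5 mm out). Take it by the plain flanks, closing along its y, 84 mm above its base; the top 26 mm (neck, lid) is 8 mm narrower. Other jars at least 110 mm off, axis to axis.
- cork_1: place 1 of 4 in a straight row, counted from +y to -y, 105 mm apart: round cork inlay, 84 mm across, fixed in a pale wooden jar board 440 x 100 x 18 mm. Origin on its axis, 6 mm below its level top face, which is 20 mm above the counter and 2 mm proud of the board. Its y axis runs along the row, towards place 1.
- cork_2: place 2 of 4 in a straight row, counted from +y to -y, 105 mm apart: round cork inlay, 84 mm across, fixed in a pale wooden jar board 440 x 100 x 18 mm. Origin on its axis, 6 mm below its level top face, which is 20 mm above the counter and 2 mm proud of the board. Its y axis runs along the row, towards place 1.
- cork_3: place 3 of 4 in a straight row, counted from +y to -y, 105 mm apart: round cork inlay, 84 mm across, fixed in a pale wooden jar board 440 x 100 x 18 mm. Origin on its axis, 6 mm below its level top face, which is 20 mm above the counter and 2 mm proud of the board. Its y axis runs along the row, towards place 1.
- cork_4: place 4 of 4 in a straight row, counted from +y to -y, 105 mm apart: round cork inlay, 84 mm across, fixed in a pale wooden jar board 440 x 100 x 18 mm. Origin on its axis, 6 mm below its level top face, which is 20 mm above the counter and 2 mm proud of the board. Its y axis runs along the row, towards place 1.
- caddy: black plastic food-scrap caddy with a clamp-on rim, open-topped, about 185 x 190 mm, 155 mm tall, grey clamps, wire handle; loose; stands off one end of the jar board (either end), its middle about 230 mm from the nearest cork's. Origin: centre of its underside.
- trivet: round red silicone trivet, 160 mm across, 8 mm thick, with a hanging tab; lies on the counter off the other end of the jar board. Origin at the centre of its underside.
There are look-alikes about, which are no part of the job. Leave any pink look-alike of the part that bears jar_yellow_mid alone.

How it is judged:
At the end, for the whole second after the job is handed in: Each jar stands upright (within 0.08 rad) on its own cork, its axis within 13 mm of the cork's centre and its base on the cork (height within 4 mm); counted from the caddy's end the order is red-sealed (124 mm), blue (104 mm), green (84 mm), yellow (64 mm); all are released and at rest (((horizontal distance between caddy and cork_1 below 0.35 m and horizontal distance between jar_red_mid and cork_1 below 0.013 m and z of jar_red_mid in the frame of cork_1 between 0.064 and 0.072 m and horizontal distance between jar_blue_mid and cork_2 below 0.013 m and z of jar_blue_mid in the frame of cork_2 between 0.054 and 0.062 m and horizontal distance between jar_green_mid and cork_3 below 0.013 m and z of jar_green_mid in the frame of cork_3 between 0.044 and 0.052 m and horizontal distance between jar_yellow_mid and cork_4 below 0.013 m and z of jar_yellow_mid in the frame of cork_4 between 0.034 and 0.042 m) or (horizontal distance between caddy and cork_4 below 0.35 m and horizontal distance between jar_red_mid and cork_4 below 0.013 m and z of jar_red_mid in the frame of cork_4 between 0.064 and 0.072 m and horizontal distance between jar_blue_mid and cork_3 below 0.013 m and z of jar_blue_mid in the frame of cork_3 between 0.054 and 0.062 m and horizontal distance between jar_green_mid and cork_2 below 0.013 m and z of jar_green_mid in the frame of cork_2 between 0.044 and 0.052 m and horizontal distance between jar_yellow_mid and cork_1 below 0.013 m and z of jar_yellow_mid in the frame of cork_1 between 0.034 and 0.042 m)) and angle between each of jar_yellow_mid, jar_green_mid, jar_blue_mid, jar_red_mid's own z axis and vertical below 0.08 rad and linear speed of each of jar_yellow, jar_green, jar_blue, jar_red below 0.02 m/s and angular speed of each of jar_yellow, jar_green, jar_blue, jar_red below 0.2 rad/s); the robot touches nothing.
It fails at once if the caddy or the trivet is pushed more than 20 mm (distance of any of caddy, trivet from where it was at the start of the episode above 0.02 m).
It fails at once if a jar is knocked over (leans more than 45 degrees) (angle between any of jar_yellow_mid, jar_green_mid, jar_blue_mid, jar_red_mid's own z axis and vertical above 0.785 rad).
It fails at once if a jar is dropped: let go in the air with its base more than 15 mm above the corks ((height (world z) of jar_yellow_mid above 0.067 m and contact force between jar_yellow and anything else below 0.001 N) or (height (world z) of jar_green_mid above 0.077 m and contact force between jar_green and anything else below 0.001 N) or (height (world z) of jar_blue_mid above 0.087 m and contact force between jar_blue and anything else below 0.001 N) or (height (world z) of jar_red_mid above 0.097 m and contact force between jar_red and anything else below 0.001 N)).
It also fails if it takes over 109 s, if anything falls off the work surface, if the arm or the gripper's body presses on something with over 40 N, if the wrist force passes 120 N, or if a joint passes its speed limit or range.

## Working session

There is one attempt and no reset: what is moved stays moved. The work goes in short steps, Python scripts to look and compute and a shell command to move; the robot and the scene stay as the last step left them, time stands still between calls to the robot, and variables do not carry over. Pictures are saved under pics/ and viewed, and the job is handed in when it is done.

```bash
mkdir -p pics
python3 - <<'E'
from station import *
import cv2,numpy as np
print(read_state())
for n in ["scene","top","wrist"]:
    p,d=read_camera(n); c=get_calibration(n)
    print(n,np.round(c["intrinsics"],1).tolist(),np.round(c["world_from_camera"],4).tolist(),[k for k in c])
    cv2.imwrite(f"pics/{n}0.png",p[:,:,::-1]); np.savez(f"pics/{n}0.npz",p=p,d=d,K=c["intrinsics"],T=c["world_from_camera"])
E
```

```text
{'time_s': 0.0, 'joint_positions': array([ 1.12598358e+00,  4.23824229e-01,  1.63067369e+00, -6.90991110e-06,
        1.08860440e+00, -1.89873046e-02]), 'dq': array([ 0.00283038,  0.00145393, -0.00076582,  0.00099513,  0.00065695,
       -0.00027025]), 'tau': array([ 2.45989846e-03, -5.44618571e+01, -2.73673224e+01,  6.45485125e-02,
        2.26796960e-02, -1.15737125e-04]), 'tcp_pos': array([0.25790493, 0.56870316, 0.22191848]), 'tool_rot': array([ 2.64001348e+00,  1.70144377e+00, -2.01174419e-03]), 'contact_force': array([0.22572658, 0.29383733, 0.16803972]), 'ft_torque': array([-0.00868979,  0.03359417,  0.02102869]), 'finger_gap': 1.000031917495632}
scene [[532.9, 0.0, 324.9], [0.0, 532.9, 243.8], [0.0, 0.0, 1.0]] [[-0.1999, -0.7693, 0.6068, 1.2441], [0.9798, -0.1575, 0.1232, 0.1498], [0.0008, 0.6192, 0.7852, 0.9298], [0.0, 0.0, 0.0, 1.0]] ['intrinsics', 'world_from_camera']
top [[612.1, 0.0, 329.5], [0.0, 612.1, 238.9], [0.0, 0.0, 1.0]] [[0.0067, 0.9921, -0.1254, 0.3966], [-0.9999, 0.0053, -0.012, 0.012], [-0.0113, 0.1255, 0.992, 1.4822], [0.0, 0.0, 0.0, 1.0]] ['intrinsics', 'world_from_camera']
wrist [[395.4, 0.0, 325.4], [0.0, 395.4, 241.4], [0.0, 0.0, 1.0]] [[0.4135, -0.8806, -0.2316, 0.1952], [0.9105, 0.3995, 0.1069, 0.5976], [-0.0016, -0.255, 0.9669, 0.3851], [0.0, 0.0, 0.0, 1.0]] ['intrinsics', 'world_from_camera']
```

View pics/scene0.png

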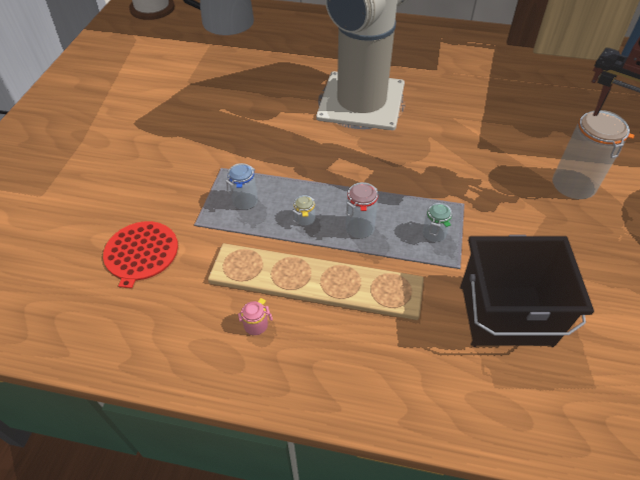

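View pics/top0.png

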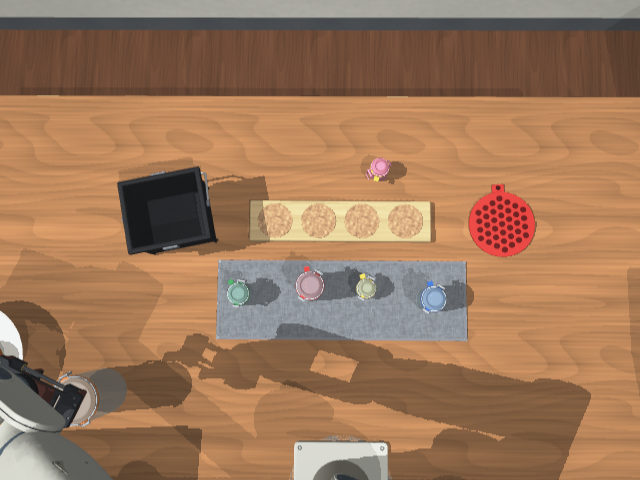

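View pics/wrist0.png

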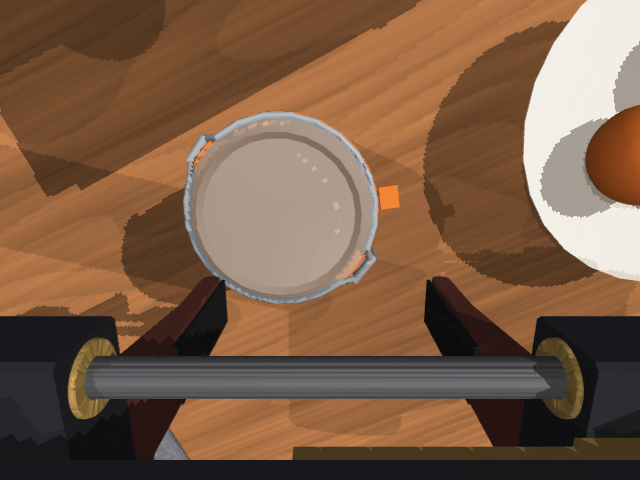

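The scene view shows the mat with blue, yellow, red and green jars, and the board with its corks. The caddy is at the +y end (top view, 168,210) and the trivet at the -y end (502,222). A pink look-alike is at (378,168). A large orange-sealed jar stands close to the gripper in the wrist view. So red goes to cork 1, then blue, green and yellow. Next I measure.

```bash
cat > h.py <<'E'
import numpy as np,cv2
from station import *
def ray(K,T,u,v,z):
    d=np.linalg.inv(K)@np.array([u,v,1.0]); d=T[:3,:3]@np.array([d[0],-d[1],-d[2]]); o=T[:3,3]
    return o+d*(z-o[2])/d[2]
def pt(K,T,u,v,dep):
    d=np.linalg.inv(K)@np.array([u,v,1.0]); return T[:3,:3]@(np.array([d[0],-d[1],-d[2]])*dep)+T[:3,3]
def tool():
    s=read_state(); R=cv2.Rodrigues(np.array(s["tool_rot"]))[0]
    return np.array(s["tcp_pos"]),R,s
def rel(target,heading=None):
    p,R,s=tool(); d=R.T@(np.array(target)-p)*1000
    a=np.degrees(np.arctan2(R[1,0],R[0,0])); out=[np.round(d,1).tolist(),"xhead",round(a,1)]
    if heading is not None:
        t=(-(heading-a)+90)%180-90   # turn about tool z (down)
        out+=["turn rad",round(np.radians(t),3)]
    return out
E
python3 - <<'E'
import numpy as np,cv2
from h import *
f=np.load("pics/top0.npz");p,d,K,T=f["p"],f["d"],f["K"],f["T"]
c=p[150:350,210:480]; cv2.imwrite("pics/crop0.png",cv2.resize(c[:,:,::-1],None,fx=2.9,fy=2.9,interpolation=cv2.INTER_CUBIC))
hsv=cv2.cvtColor(p,cv2.COLOR_RGB2HSV)
for n,(u,v) in dict(green=(238,293),red=(310,286),yel=(366,288),blue=(433,299),c1=(277,220),c2=(319,220),c3=(362,220),c4=(405,220),cad=(168,210),tri=(502,222)).items():
    print(n,hsv[v,u],d[v,u],np.round(pt(K,T,u,v,d[v,u]),4))
E
```

```text
green [ 82  50 192] 1.3967339 [0.4478 0.237  0.0834]
red [171  34 196] 1.351585 [0.4626 0.0709 0.1288]
yel [ 38  34 210] 1.4146007 [ 0.4619 -0.0558  0.0637]
blue [107  69 213] 1.3725306 [ 0.4365 -0.2042  0.1011]
c1 [ 15 102 214] 1.4765548 [0.6261 0.1567 0.0245]
c2 [ 16  97 231] 1.4880092 [0.6286 0.0558 0.0121]
c3 [ 16  96 233] 1.4799689 [ 0.628  -0.0484  0.0188]
c4 [ 16  98 226] 1.4805694 [ 0.6288 -0.1524  0.0171]
cad [120  18  42] 1.5019168 [0.6526 0.4268 0.0056]
tri [  0 172 114] 1.4888858 [ 0.6269 -0.3893  0.0056]
```

View pics/crop0.png

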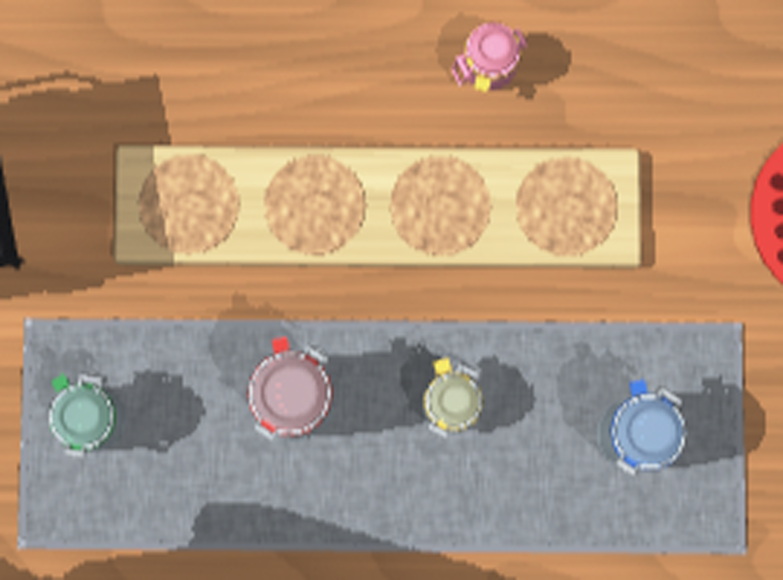

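Run:
```python
from h import *
f=np.load("pics/top0.npz");p,d,K,T=f["p"],f["d"],f["K"],f["T"]
g=cv2.resize(p,None,fx=4,fy=4,interpolation=cv2.INTER_CUBIC)
hsv=cv2.cvtColor(g,cv2.COLOR_RGB2HSV).astype(int)
def at(u,v,w): return slice((v-w)*4,(v+w)*4),slice((u-w)*4,(u+w)*4)
# lid: disc colour near centre
for n,(u,v),H,r in [("red",(310,286),.124,12.5),("blue",(433,299),.104,11),("green",(238,293),.084,9.5),("yellow",(366,288),.064,8.5)]:
    w=24; sl=at(u,v,w)
    h,s,V=[hsv[sl][:,:,i] for i in range(3)]
    h0=hsv[v*4,u*4,0]; 
    m=((abs((h-h0+90)%180-90)<14)&(s>18)&(V>130)).astype(np.uint8)
    m=cv2.morphologyEx(m,cv2.MORPH_OPEN,np.ones((15,15),np.uint8))
    cs,_=cv2.findContours(m,0,cv2.CHAIN_APPROX_NONE); c=max(cs,key=cv2.contourArea)
    (cx,cy),R=cv2.minEnclosingCircle(c); M=cv2.moments(c); mx,my=M["m10"]/M["m00"],M["m01"]/M["m00"]
    for nm,(a,b) in dict(enc=(cx,cy),mom=(mx,my)).items():
        U,Vv=u-w+(a+.5)/4-.5,v-w+(b+.5)/4-.5
        print(n,nm,round(U,1),round(Vv,1),round(R/4,1),cv2.contourArea(c)/16,np.round(ray(K,T,U,Vv,.004+H),4))
for i,(u,v) in enumerate([(277,220),(319,220),(362,220),(405,220)]):
    w=22; sl=at(u,v,w); h,s,V=[hsv[sl][:,:,k] for k in range(3)]
    m=((h<19)).astype(np.uint8)
    m=cv2.morphologyEx(m,cv2.MORPH_CLOSE,np.ones((9,9),np.uint8));m=cv2.morphologyEx(m,cv2.MORPH_OPEN,np.ones((41,41),np.uint8))
    c=max(cv2.findContours(m,0,cv2.CHAIN_APPROX_NONE)[0],key=cv2.contourArea)
    (cx,cy),R=cv2.minEnclosingCircle(c); M=cv2.moments(c); mx,my=M["m10"]/M["m00"],M["m01"]/M["m00"]
    for nm,(a,b) in dict(enc=(cx,cy),mom=(mx,my)).items():
        U,Vv=u-w+(a+.5)/4-.5,v-w+(b+.5)/4-.5
        print("cork",i+1,nm,round(U,1),round(Vv,1),round(R/4,1),np.round(ray(K,T,U,Vv,.02),4))
```

```text
red enc 307.4 282.1 16.7 560.15625 [0.4712 0.0768 0.128 ]
red mom 309.2 284.0 16.7 560.15625 [0.4671 0.0728 0.128 ]
blue enc 432.6 296.4 17.5 560.71875 [ 0.4422 -0.2023  0.108 ]
blue mom 432.8 298.0 17.5 560.71875 [ 0.4386 -0.2027  0.108 ]
green enc 237.5 293.2 11.5 321.125 [0.4471 0.2374 0.088 ]
green mom 237.3 293.2 11.5 321.125 [0.4472 0.2378 0.088 ]
yellow enc 365.5 287.9 10.5 244.0 [ 0.462  -0.0545  0.068 ]
yellow mom 366.0 288.0 10.5 244.0 [ 0.4618 -0.0555  0.068 ]
cork 1 enc 274.0 220.3 18.3 [0.6261 0.1645 0.02  ]
cork 1 mom 274.4 220.1 18.3 [0.6265 0.1635 0.02  ]
cork 2 enc 318.3 220.4 17.6 [0.6264 0.0572 0.02  ]
cork 2 mom 318.2 220.3 17.6 [0.6266 0.0575 0.02  ]
cork 3 enc 361.4 220.6 17.5 [ 0.6263 -0.047   0.02  ]
cork 3 mom 361.4 220.5 17.5 [ 0.6265 -0.0469  0.02  ]
cork 4 enc 405.1 220.6 17.6 [ 0.6268 -0.1523  0.02  ]
cork 4 mom 404.9 220.8 17.6 [ 0.6263 -0.1519  0.02  ]
```

```bash
python3 -c "
from h import *
print(rel([.463,.071,.33],57))"
```

```text
[[-368.8, 392.4, -107.5], 'xhead', np.float64(65.6), 'turn rad', np.float64(0.15)]
```

```bash
python3 -m pendant '[[87.8,[0,0,-41],0],[87.8,[0,0,-82],0],[87.8,[0,0,-107],0.15],[87.8,[-28,30,-107],0.15],[87.8,[-56,60,-107],0.15],[87.8,[-84,90,-107],0.15],[87.8,[-112,120,-107],0.15],[87.8,[-140,150,-107],0.15]]'
python3 -c "
from h import *
print(rel([.463,.071,.33],57))"
```

```text
time_s: 0.82
tcp_pos: [0.337, 0.3779, 0.3295]
tool_rot: [2.76, 1.5, -0.0]
contact_force: [0.7, -0.4, 0.7]
finger_gap: 1.002
[[-189.0, 272.7, -0.4], 'xhead', np.float64(57.1), 'turn rad', np.float64(0.001)]
```

```bash
python3 -m pendant '[[87.8,[-23,34,0],0],[87.8,[-47,68,0],0],[87.8,[-70,102,0],0],[87.8,[-94,136,0],0],[87.8,[-118,170,0],0],[87.8,[-142,204,0],0],[87.8,[-165,239,0],0],[87.8,[-189,272,0],0]]'
python3 - <<'E'
from h import *
print(rel([.463,.071,.33],57))
c=get_calibration("wrist");p,d=read_camera("wrist")
np.savez("pics/w1.npz",p=p,d=d,K=c["intrinsics"],T=c["world_from_camera"]);cv2.imwrite("pics/w1.png",p[:,:,::-1])
E
```

```text
time_s: 1.48
tcp_pos: [0.4625, 0.0711, 0.3298]
tool_rot: [2.761, 1.499, 0.001]
contact_force: [0.8, 0.7, 0.5]
finger_gap: 0.996
[[0.2, 0.5, -0.2], 'xhead', np.float64(57.0), 'turn rad', np.float64(0.0)]
```

View pics/w1.png

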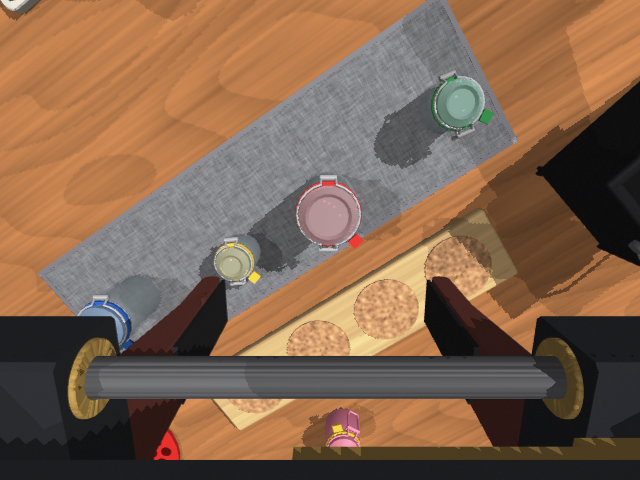

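The wrist view shows the red jar's lid centred near (328,214), with hinge and clasp at (328,180) and (329,247), so the jaw angle is right. Green is at (460,103), yellow at (234,263), and corks 1–3 at (458,265), (386,309) and (318,350).

Run:
```python
from h import *
f=np.load("pics/w1.npz");p,d,K,T=f["p"],f["d"],f["K"],f["T"]
for n,u,v,z in [("red",328.5,214,.128),("red ring",329,214,.115),("green",459.5,103,.088),("yel",234,262.5,.068),("c1",458,265,.02),("c2",386,309,.02),("c3",318,350,.02)]:
    print(n,np.round(ray(K,T,u,v,z),4), np.round(pt(K,T,u,v,d[int(v),int(u)]),4))
for z in (.1,.128): pass
g=cv2.resize(p[150:280,260:400],None,fx=5,fy=5,interpolation=cv2.INTER_CUBIC);cv2.imwrite("pics/w1c.png",g[:,:,::-1])
```

```text
red [0.4647 0.0732 0.128 ] [0.4649 0.0731 0.1266]
red ring [0.4671 0.0723 0.115 ] [0.4655 0.0733 0.1247]
green [0.4487 0.2351 0.088 ] [0.449  0.2359 0.0854]
yel [ 0.4632 -0.0521  0.068 ] [ 0.4634 -0.0528  0.0664]
c1 [0.6257 0.1637 0.02  ] [0.6256 0.1636 0.0203]
c2 [0.6279 0.0572 0.02  ] [0.6283 0.0571 0.0193]
c3 [ 0.6295 -0.0492  0.02  ] [ 0.6293 -0.049   0.0204]
```

View pics/w1c.png

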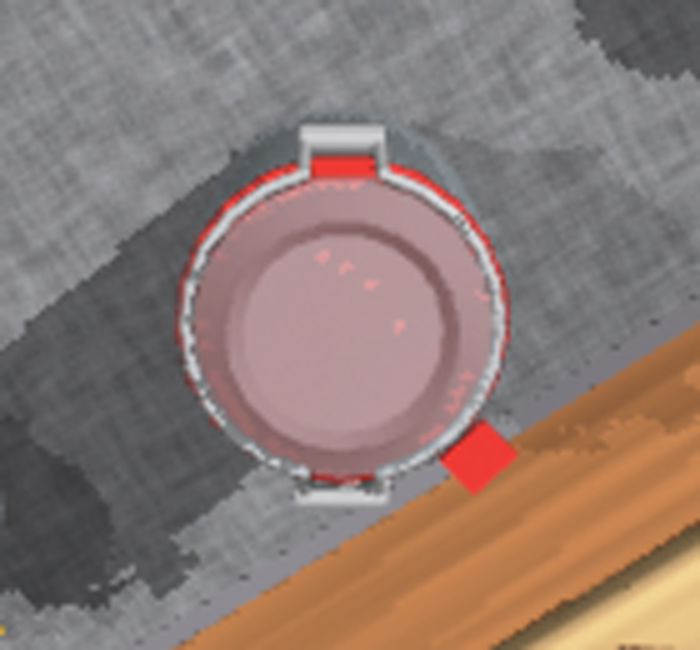

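```bash
python3 -m pendant '[[87.8,[2,1,40],0],[87.8,[2,1,80],0],[87.8,[2,1,120],0],[87.8,[2,1,160],0],[87.8,[2,1,200],0],[87.8,[2,1,230],0],[87.8,[2,1,250],0],[87.8,[2,1,261],0]]'
python3 -m pendant '[[60,[0,0,0],0],[60,[0,0,0],0],[60,[0,0,0],0],[60,[0,0,0],0],[60,[0,0,0],0],[60,[0,0,0],0]]' 15
```

```text
time_s: 2.2
tcp_pos: [0.4621, 0.074, 0.0658]
tool_rot: [-2.759, -1.498, 0.007]
contact_force: [0.4, 0.4, -0.4]
finger_gap: 1.001
time_s: 2.7
tcp_pos: [0.4647, 0.0742, 0.0696]
tool_rot: [2.76, 1.499, 0.003]
contact_force: [-0.2, -1.6, 5.1]
finger_gap: 0.752
```

```bash
python3 -m pendant '[[40,[0,0,0],0],[40,[0,0,0],0],[40,[0,0,-8],0],[40,[0,0,-25],0],[40,[0,0,-50],0],[40,[0,0,-80],0],[40,[0,0,-80],0]]' 25
python3 -c "
from h import *
print(rel([.6265,.1626,.15]),read_state()['joint_positions'])"
```

```text
time_s: 3.28
tcp_pos: [0.4669, 0.0747, 0.1534]
tool_rot: [2.758, 1.498, 0.011]
contact_force: [1.9, -0.2, -2.1]
finger_gap: 0.745
[[160.6, 86.0, 4.7], 'xhead', np.float64(57.0)] [ 1.33425505e-01  3.02771924e-01  2.01690965e+00  1.66571796e-04
  8.14294612e-01 -8.61680235e-01]
```

```bash
python3 -m pendant '[[40,[15,8,0],0],[40,[45,24,0],0],[40,[80,43,0],0],[40,[115,62,0],0],[40,[145,78,0],0],[40,[160,86,0],0],[40,[160,86,0],0],[40,[160,86,0],0]]'
python3 - <<'E'
from h import *
print(rel([.6265,.1626,.087]),read_state()['finger_gap'])
p,d=read_camera("scene");cv2.imwrite("pics/s2.png",p[100:400,100:560,::-1])
p,d=read_camera("wrist");cv2.imwrite("pics/w2.png",p[:,:,::-1])
E
```

```text
time_s: 3.95
tcp_pos: [0.6228, 0.1618, 0.1474]
tool_rot: [-2.76, -1.5, 0.003]
contact_force: [-0.7, -0.2, -2.9]
finger_gap: 0.749
[[2.8, 2.7, 60.4], 'xhead', np.float64(57.0)] 0.7485480360590789
```

View pics/s2.png

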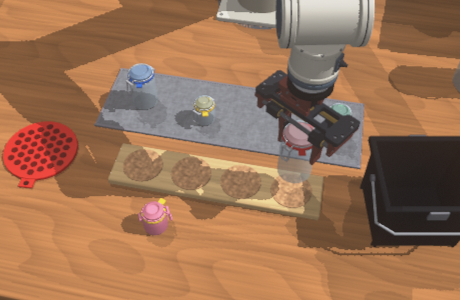

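View pics/w2.png

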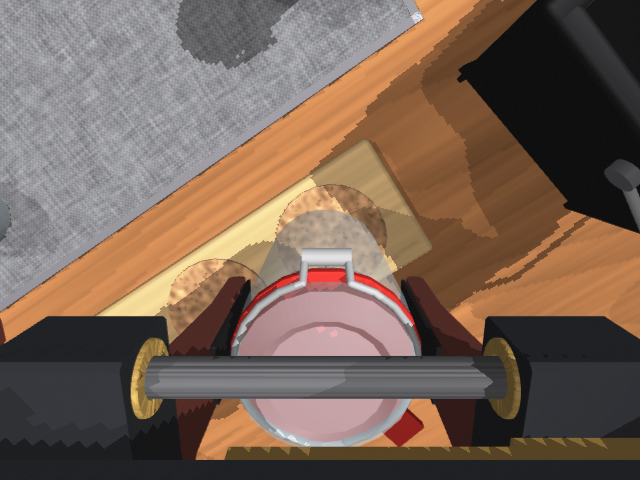

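The jar is held upright over cork 1 and the grip is intact. I lower it slowly.

```bash
python3 -c "
from h import *
print(rel([.6265,.1626,.087]))"; python3 -m pendant '[[40,[1,1,15],0],[40,[1,1,30],0],[40,[1,1,45],0],[40,[1,1,56],0],[40,[1,1,61],0],[40,[1,1,62],0],[40,[1,1,62],0],[40,[1,1,62],0]]'
python3 -c "
from h import *
print(rel([.6265,.1626,.085]))"
```

```text
[[4.1, 3.4, 60.7], 'xhead', np.float64(57.0)]
time_s: 4.72
tcp_pos: [0.6251, 0.162, 0.0874]
tool_rot: [2.761, 1.499, 0.002]
contact_force: [-0.4, 0.3, -3.5]
finger_gap: 0.749
[[1.3, 0.8, 2.4], 'xhead', np.float64(57.0)]
```

```bash
python3 -m pendant '[[40,[1,1,1],0],[40,[1,1,2],0],[40,[1,1,3],0],[40,[1,1,3],0]]'
python3 -c "
from h import *
print(rel([.6265,.1626,.085]),read_state()['contact_force'])"
```

```text
time_s: 5.05
tcp_pos: [0.627, 0.1624, 0.0855]
tool_rot: [2.76, 1.499, 0.003]
contact_force: [-1.9, -1.3, 8.0]
finger_gap: 0.747
[[-0.1, -0.5, 0.5], 'xhead', np.float64(57.0)] [-1.90999123 -1.27276497  8.04343414]
```

```bash
python3 -m pendant '[[87.8,[0,0,0],0],[87.8,[0,0,0],0],[87.8,[0,0,0],0],[87.8,[0,0,-30],0],[87.8,[0,0,-65],0],[87.8,[0,0,-105],0],[87.8,[0,0,-145],0],[87.8,[0,0,-185],0]]'
python3 -c "
from h import *
print(rel([.4632,-.0535,.27],64))
p,d=read_camera('wrist');cv2.imwrite('pics/w3.png',p[:,:,::-1])"
```

```text
time_s: 5.72
tcp_pos: [0.6258, 0.1622, 0.2704]
tool_rot: [-2.761, -1.499, 0.001]
contact_force: [0.2, 0.2, -0.6]
finger_gap: 1.002
[[-269.4, -18.9, 0.4], 'xhead', np.float64(57.0), 'turn rad', np.float64(-0.122)]
```

View pics/w3.png

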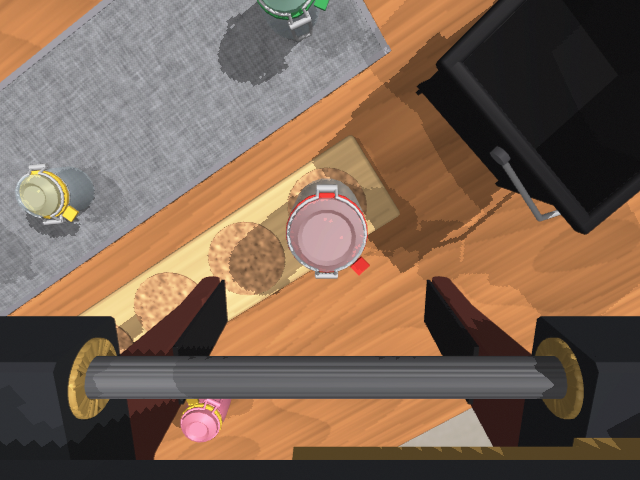

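Red stands on cork 1 (327,232). Yellow is next: I hover above it and look.

```bash
python3 -m pendant '[[87.8,[-20,-1,0],-0.02],[87.8,[-58,-4,0],-0.06],[87.8,[-98,-7,0],-0.1],[87.8,[-138,-10,0],-0.13],[87.8,[-178,-12,0],-0.13],[87.8,[-218,-15,0],-0.13],[87.8,[-250,-18,0],-0.13],[87.8,[-269,-19,0],-0.13]]'
python3 - <<'E'
from h import *
c=get_calibration("wrist");print(rel([.4628,-.0538,.27],64))
p,d=read_camera("wrist");K=c["intrinsics"];T=c["world_from_camera"]
np.savez("pics/w4.npz",p=p,d=d,K=K,T=T)
cv2.imwrite("pics/w4.png",cv2.resize(p[120:340,220:440,::-1],None,fx=2.7,fy=2.7))
E
```

```text
time_s: 6.43
tcp_pos: [0.4613, -0.0549, 0.2685]
tool_rot: [2.659, 1.674, -0.001]
contact_force: [0.2, -0.2, 0.3]
finger_gap: 1.001
[[1.6, 0.9, -1.5], 'xhead', np.float64(64.4), 'turn rad', np.float64(0.007)]
```

View pics/w4.png

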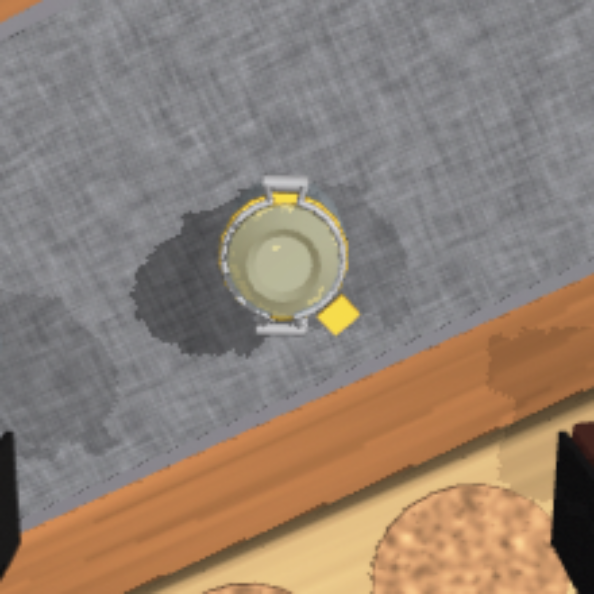

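Run:
```python
from h import *
f=np.load("pics/w4.npz")
for z in(.064,.068):print(np.round(ray(f["K"],f["T"],325.2,216.3,z),4))
p=ray(f["K"],f["T"],325.2,216.3,.067)
print(rel([p[0],p[1],.011]))
```

```text
[ 0.4641 -0.0566  0.064 ]
[ 0.4634 -0.0563  0.068 ]
[[1.6, 3.3, 257.4], 'xhead', np.float64(64.4)]
```

```bash
python3 -m pendant '[[87.8,[2,3,40],0],[87.8,[2,3,80],0],[87.8,[2,3,120],0],[87.8,[2,3,160],0],[87.8,[2,3,195],0],[87.8,[2,3,220],0],[87.8,[2,3,235],0],[87.8,[2,3,240],0]]'
python3 -c "
from h import *
print(rel([.4634,-.0563,.011]))"
```

```text
time_s: 7.15
tcp_pos: [0.466, -0.052, 0.026]
tool_rot: [-2.655, -1.674, 0.005]
contact_force: [0.0, 0.3, 0.4]
finger_gap: 0.997
[[-5.0, -0.4, 15.0], 'xhead', np.float64(64.5)]
```

```bash
python3 -m pendant '[[87.8,[0,0,6],0],[87.8,[0,0,11],0],[87.8,[0,0,14],0],[87.8,[0,0,14],0],[87.8,[0,0,14],0]]'
python3 -c "
from h import *
print(rel([.4634,-.0563,.011]))"
```

```text
time_s: 7.57
tcp_pos: [0.4678, -0.0526, 0.0153]
tool_rot: [2.657, 1.675, 0.002]
contact_force: [-0.6, -0.2, 0.1]
finger_gap: 0.998
[[-5.2, -2.4, 4.3], 'xhead', np.float64(64.5)]
```

```bash
python3 -m pendant '[[87.8,[-3,-1,2],0],[87.8,[-3,-1,2],0],[40,[-3,-1,2],0],[40,[-3,-1,2],0],[40,[-3,-1,2],0],[40,[-3,-1,2],0],[40,[-3,-1,2],0],[40,[-3,-1,2],0]]' 10
python3 -c "
from h import *
print(rel([.4634,-.0563,.011]))
p,d=read_camera('wrist');cv2.imwrite('pics/w5.png',p[:,:,::-1])"
```

```text
time_s: 8.23
tcp_pos: [0.465, -0.0548, 0.0127]
tool_rot: [-2.657, -1.675, 0.0]
contact_force: [-0.6, 0.0, 0.4]
finger_gap: 0.587
[[-2.0, -0.8, 1.7], 'xhead', np.float64(64.5)]
```

View pics/w5.png

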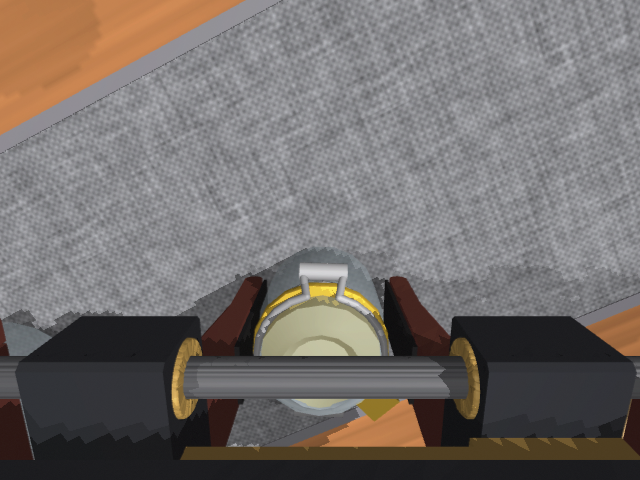

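```bash
python3 -m pendant '[[40,[0,0,0],0],[40,[0,0,0],0],[40,[0,0,0],0],[40,[0,0,-8],0],[40,[0,0,-25],0],[40,[0,0,-55],0],[40,[0,0,-80],0],[40,[0,0,-80],0]]' 22
python3 -c "
from h import *
print(rel([.6265,-.1524,.09]),read_state()['finger_gap'])
print(rel([.6265,-.1524,.09]),read_state()['joint_positions'])"
```

```text
time_s: 8.95
tcp_pos: [0.4677, -0.0552, 0.0967]
tool_rot: [2.654, 1.673, 0.008]
contact_force: [1.3, -0.3, -2.6]
finger_gap: 0.543
[[-19.3, 185.2, 7.9], 'xhead', np.float64(64.5)] 0.542604109742174
[[-19.3, 185.2, 7.9], 'xhead', np.float64(64.5)] [-1.42713842e-01  4.03171461e-01  2.05116020e+00  1.06779390e-04
  6.80476534e-01 -1.26776163e+00]
```

```bash
python3 -m pendant '[[40,[-1,18,0],0],[40,[-4,52,0],0],[40,[-8,90,0],0],[40,[-12,128,0],0],[40,[-16,162,0],0],[40,[-18,184,0],0],[40,[-18,184,0],0],[40,[-18,184,0],0]]'
python3 -m pendant '[[40,[0,0,0],0],[40,[0,0,0],0]]'
python3 -c "
from h import *
print(rel([.6265,-.1524,.03]),read_state()['finger_gap'])
p,d=read_camera('wrist');cv2.imwrite('pics/w6.png',p[:,:,::-1])"
```

```text
time_s: 9.62
tcp_pos: [0.6231, -0.1507, 0.0915]
tool_rot: [-2.657, -1.674, 0.001]
contact_force: [-1.9, -0.4, -1.8]
finger_gap: 0.543
time_s: 9.78
tcp_pos: [0.6217, -0.1496, 0.092]
tool_rot: [-2.656, -1.675, 0.002]
contact_force: [-1.5, -0.2, -2.0]
finger_gap: 0.543
[[-0.5, 5.7, 62.0], 'xhead', np.float64(64.5)] 0.5429348896966707
```

View pics/w6.png

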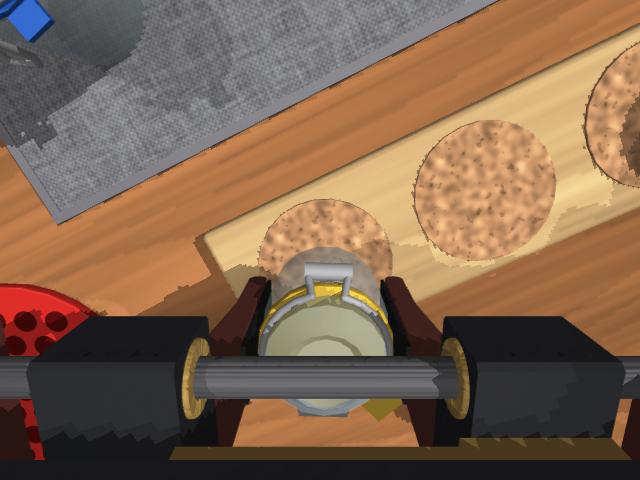

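```bash
python3 -m pendant '[[40,[0,4,15],0],[40,[0,4,30],0],[40,[0,4,45],0],[40,[0,4,55],0],[40,[0,4,59],0],[40,[0,4,60],0],[40,[0,4,60],0],[40,[0,4,60],0]]'
python3 -c "
from h import *
print(rel([.6265,-.1524,.0285]))"
python3 -m pendant '[[40,[0,0,1],0],[40,[0,0,2],0],[40,[0,0,2],0]]'
```

```text
time_s: 10.5
tcp_pos: [0.6273, -0.1522, 0.0332]
tool_rot: [2.657, 1.675, 0.001]
contact_force: [-0.2, 0.3, -2.1]
finger_gap: 0.542
[[-0.5, -0.7, 4.7], 'xhead', np.float64(64.5)]
time_s: 10.75
tcp_pos: [0.6271, -0.1522, 0.031]
tool_rot: [2.657, 1.675, 0.001]
contact_force: [0.7, -0.6, -1.0]
finger_gap: 0.543
```

```bash
python3 -m pendant '[[40,[0,0,1],0],[40,[0,0,1],0],[40,[0,0,2],0],[40,[0,0,2],0]]'
python3 -c "
from h import *
print(read_state()['contact_force'])"
```

```text
time_s: 11.08
tcp_pos: [0.6271, -0.1522, 0.0288]
tool_rot: [2.657, 1.675, 0.0]
contact_force: [0.0, -1.5, -0.9]
finger_gap: 0.542
[ 0.03526177 -1.50448267 -0.88746318]
```

```bash
python3 -m pendant '[[40,[0,0,1],0],[40,[0,0,1],0],[40,[0,0,1],0]]'
python3 -c "
from h import *
print(rel([.6265,-.1524,.0285]))"
```

```text
time_s: 11.33
tcp_pos: [0.6271, -0.1522, 0.0287]
tool_rot: [2.657, 1.675, 0.0]
contact_force: [-2.6, 1.3, 7.4]
finger_gap: 0.544
[[-0.4, -0.4, 0.2], 'xhead', np.float64(64.5)]
```

Contact with the cork shows in the force. I release and rise.

```bash
python3 -m pendant '[[87.8,[0,0,0],0],[87.8,[0,0,0],0],[87.8,[0,0,0],0],[87.8,[0,0,-25],0],[87.8,[0,0,-60],0],[87.8,[0,0,-100],0],[87.8,[0,0,-140],0],[87.8,[0,0,-180],0]]'
python3 -c "
from h import *
print(rel([.448,.2365,.27],78))
p,d=read_camera('wrist');cv2.imwrite('pics/w7.png',p[:,:,::-1])"
```

```text
time_s: 12.0
tcp_pos: [0.6265, -0.152, 0.2091]
tool_rot: [-2.657, -1.675, 0.001]
contact_force: [1.4, 0.8, 0.5]
finger_gap: 0.998
[[273.6, -328.6, -60.7], 'xhead', np.float64(64.5), 'turn rad', np.float64(-0.236)]
```

View pics/w7.png

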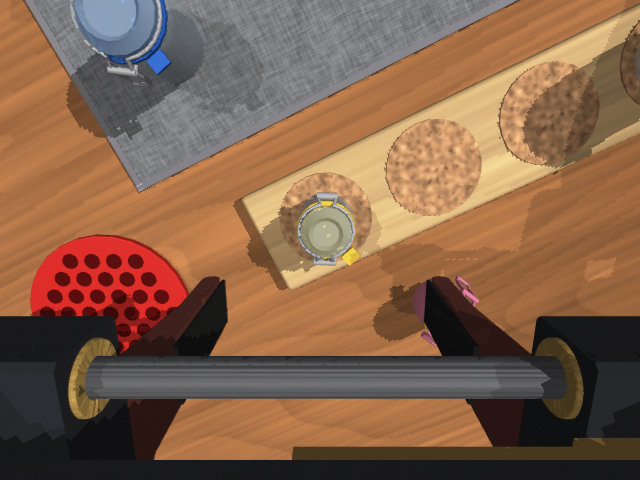

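Yellow stands on cork 4. Green is next.

```bash
python3 -m pendant '[[87.8,[10,-12,-30],-0.03],[87.8,[30,-36,-60],-0.08],[87.8,[56,-67,-60],-0.14],[87.8,[82,-98,-60],-0.2],[87.8,[108,-129,-60],-0.236],[87.8,[134,-160,-60],-0.236],[87.8,[160,-191,-60],-0.236],[87.8,[186,-222,-60],-0.236]]'
python3 -c "
from h import *
print(rel([.448,.2365,.27],78))"
```

```text
time_s: 12.72
tcp_pos: [0.5057, 0.1129, 0.2675]
tool_rot: [2.442, 1.976, 0.0]
contact_force: [1.1, -0.0, -0.1]
finger_gap: 1.0
[[108.9, -82.2, -2.5], 'xhead', np.float64(78.0), 'turn rad', np.float64(-0.001)]
```

```bash
python3 -m pendant '[[87.8,[30,-24,-2],0],[87.8,[58,-46,-2],0],[87.8,[85,-66,-2],0],[87.8,[103,-79,-2],0],[87.8,[108,-83,-2],0],[87.8,[108,-83,-2],0],[87.8,[108,-83,-2],0]]'
python3 - <<'E'
from h import *
c=get_calibration("wrist");print(rel([.448,.2365,.27],78))
p,d=read_camera("wrist");K=c["intrinsics"];T=c["world_from_camera"]
np.savez("pics/w8.npz",p=p,d=d,K=K,T=T)
cv2.imwrite("pics/w8.png",cv2.resize(p[120:340,220:440,::-1],None,fx=2.7,fy=2.7))
E
```

```text
time_s: 13.3
tcp_pos: [0.4483, 0.234, 0.2695]
tool_rot: [2.441, 1.977, -0.0]
contact_force: [-0.2, -0.5, 0.8]
finger_gap: 0.997
[[2.4, -0.8, -0.5], 'xhead', np.float64(78.0), 'turn rad', np.float64(0.001)]
```

View pics/w8.png

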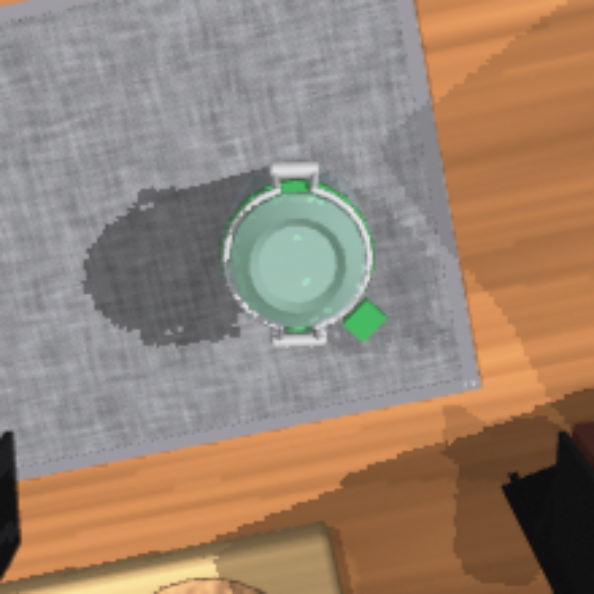

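Run:
```python
from h import *
f=np.load("pics/w8.npz")
p=ray(f["K"],f["T"],330.4,215.2,.086); print(p)
print(rel([p[0],p[1],.03]))
```

```text
[0.4474252  0.23857143 0.086     ]
[[4.8, -2.1, 239.5], 'xhead', np.float64(78.0)]
```

```bash
python3 -m pendant '[[87.8,[4,-1,40],0],[87.8,[4,-1,80],0],[87.8,[4,-1,120],0],[87.8,[4,-1,160],0],[87.8,[4,-1,195],0],[87.8,[4,-1,220],0],[87.8,[4,-1,234],0],[87.8,[4,-1,239],0]]'
python3 -m pendant '[[87.8,[0,0,0],0],[87.8,[0,0,0],0],[40,[0,0,0],0],[40,[0,0,0],0],[40,[0,0,0],0],[40,[0,0,0],0],[40,[0,0,0],0],[40,[0,0,0],0]]' 10
```

```text
time_s: 14.02
tcp_pos: [0.4472, 0.2363, 0.028]
tool_rot: [-2.443, -1.974, 0.007]
contact_force: [-0.1, -0.5, -0.4]
finger_gap: 0.998
time_s: 14.68
tcp_pos: [0.4481, 0.2385, 0.0311]
tool_rot: [2.442, 1.977, 0.001]
contact_force: [-0.5, -0.6, 4.1]
finger_gap: 0.614
```

```bash
python3 -m pendant '[[40,[0,0,0],0],[40,[0,0,0],0],[40,[0,0,-8],0],[40,[0,0,-30],0],[40,[0,0,-65],0],[40,[0,0,-100],0],[40,[0,0,-125],0],[40,[0,0,-130],0]]' 25
python3 -m pendant '[[40,[0,0,0],0],[40,[0,0,0],0]]'
python3 -c "
from h import *
print(rel([.6265,-.0474,.16]),read_state()['joint_positions'])"
```

```text
time_s: 15.35
tcp_pos: [0.45, 0.2395, 0.165]
tool_rot: [2.441, 1.976, 0.011]
contact_force: [0.3, 0.8, -1.2]
finger_gap: 0.611
time_s: 15.52
tcp_pos: [0.4474, 0.2382, 0.1601]
tool_rot: [-2.442, -1.977, 0.001]
contact_force: [-0.9, 0.4, -1.7]
finger_gap: 0.61
[[-242.0, 234.7, 0.1], 'xhead', np.float64(78.0)] [ 4.65705681e-01  3.40499425e-01  1.93591358e+00 -1.16082151e-05
  8.65901354e-01 -8.95337991e-01]
```

```bash
python3 -m pendant '[[40,[-12,11,0],0],[40,[-35,34,0],0],[40,[-61,60,0],0],[40,[-88,86,0],0],[40,[-115,112,0],0],[40,[-142,138,0],0],[40,[-168,164,0],0],[40,[-194,189,0],0]]'
python3 -m pendant '[[40,[-22,21,0],0],[40,[-38,36,0],0],[40,[-47,45,0],0],[40,[-47,45,0],0],[40,[-47,45,0],0],[40,[-47,45,0],0]]'
python3 -c "
from h import *
print(rel([.6265,-.0474,.051]),read_state()['finger_gap'])"
```

```text
time_s: 16.18
tcp_pos: [0.5917, 0.0075, 0.1579]
tool_rot: [-2.44, -1.975, 0.005]
contact_force: [0.8, -0.1, -1.7]
finger_gap: 0.612
time_s: 16.68
tcp_pos: [0.6253, -0.0448, 0.1596]
tool_rot: [-2.44, -1.976, 0.003]
contact_force: [-0.5, -0.4, -0.8]
finger_gap: 0.616
[[-2.3, 2.0, 108.5], 'xhead', np.float64(78.0)] 0.6157375639815089
```

```bash
python3 -m pendant '[[40,[-1,1,20],0],[40,[-1,1,45],0],[40,[-1,1,70],0],[40,[-1,1,90],0],[40,[-1,1,103],0],[40,[-1,1,109],0],[40,[-1,1,110],0],[40,[-1,1,110],0]]'
python3 -m pendant '[[40,[0,0,0],0],[40,[0,0,1],0],[40,[0,0,1],0]]'
python3 -c "
from h import *
print(rel([.6265,-.0474,.047]),read_state()['finger_gap'])
p,d=read_camera('wrist');cv2.imwrite('pics/w9.png',p[:,:,::-1])"
```

```text
time_s: 17.35
tcp_pos: [0.6276, -0.0467, 0.0511]
tool_rot: [2.441, 1.977, 0.0]
contact_force: [-0.2, -0.2, -1.3]
finger_gap: 0.61
time_s: 17.6
tcp_pos: [0.6281, -0.0473, 0.0507]
tool_rot: [2.441, 1.976, 0.002]
contact_force: [-0.0, 0.3, -2.1]
finger_gap: 0.612
[[-0.4, -1.5, 3.7], 'xhead', np.float64(78.0)] 0.6116082508554141
```

View pics/w9.png

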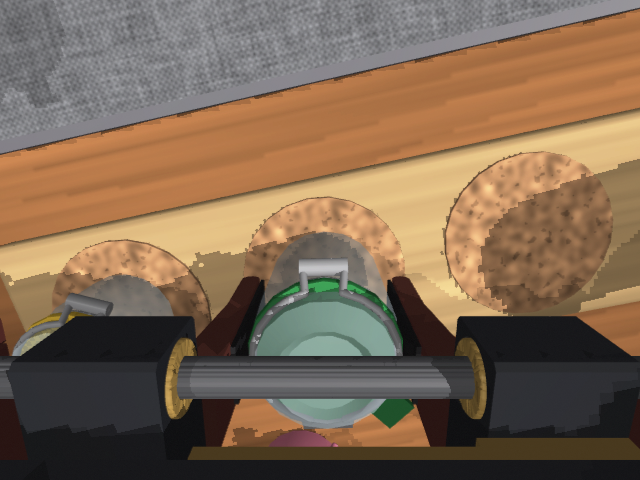

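```bash
python3 -m pendant '[[40,[0,-1,1],0],[40,[0,-1,2],0],[40,[0,-1,3],0],[40,[0,-1,3],0],[40,[0,-1,3],0]]'
python3 -m pendant '[[40,[0,0,1],0],[40,[0,0,1],0],[40,[0,0,1],0]]'
```

```text
time_s: 18.07
tcp_pos: [0.6264, -0.0471, 0.0471]
tool_rot: [-2.442, -1.977, 0.0]
contact_force: [-3.2, 0.6, 5.5]
finger_gap: 0.613
time_s: 18.32
tcp_pos: [0.6265, -0.0471, 0.0471]
tool_rot: [2.442, 1.977, 0.0]
contact_force: [-6.0, 0.5, 13.5]
finger_gap: 0.611
```

Green is on cork 3. I release and rise.

```bash
python3 -m pendant '[[87.8,[0,0,-1],0],[87.8,[0,0,-1],0],[87.8,[0,0,-1],0],[87.8,[0,0,-30],0],[87.8,[0,0,-70],0],[87.8,[0,0,-110],0],[87.8,[0,0,-150],0],[87.8,[0,0,-190],0]]'
python3 -c "
from h import *
print(rel([.4375,-.203,.3],58))
p,d=read_camera('wrist');cv2.imwrite('pics/w10.png',p[:,:,::-1])"
```

```text
time_s: 18.98
tcp_pos: [0.6261, -0.0469, 0.2371]
tool_rot: [-2.441, -1.976, 0.001]
contact_force: [0.6, 0.3, 0.2]
finger_gap: 1.0
[[-191.9, -152.0, -62.8], 'xhead', np.float64(78.0), 'turn rad', np.float64(0.349)]
```

View pics/w10.png

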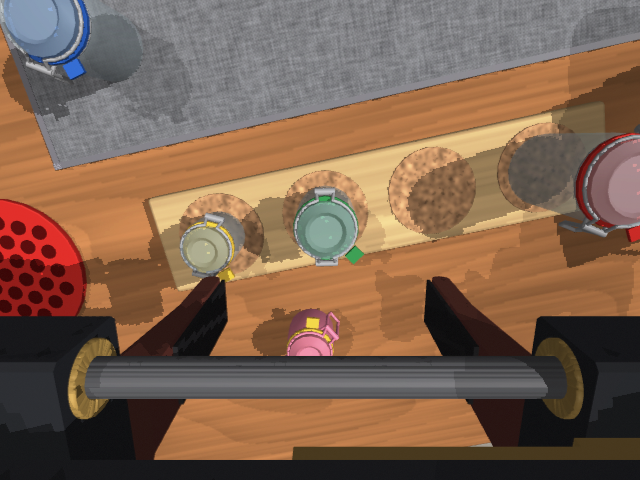

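Green (325,228), yellow and red all stand on their corks. Blue is next.

```bash
python3 -m pendant '[[87.8,[-15,-12,-30],0.08],[87.8,[-44,-35,-50],0.18],[87.8,[-75,-59,-63],0.28],[87.8,[-106,-84,-63],0.349],[87.8,[-137,-108,-63],0.349],[87.8,[-168,-133,-63],0.349],[87.8,[-192,-152,-63],0.349],[87.8,[-192,-152,-63],0.349]]'
python3 -m pendant '[[87.8,[0,0,0],0],[87.8,[0,0,0],0]]'
python3 - <<'E'
from h import *
c=get_calibration("wrist");print(rel([.4375,-.203,.3],58))
p,d=read_camera("wrist");K=c["intrinsics"];T=c["world_from_camera"]
np.savez("pics/w11.npz",p=p,d=d,K=K,T=T)
cv2.imwrite("pics/w11.png",cv2.resize(p[120:340,220:440,::-1],None,fx=2.7,fy=2.7))
E
```

```text
time_s: 19.7
tcp_pos: [0.4341, -0.2053, 0.2983]
tool_rot: [-2.75, -1.518, 0.003]
contact_force: [0.9, -0.8, 0.1]
finger_gap: 1.001
time_s: 19.87
tcp_pos: [0.4383, -0.2032, 0.2987]
tool_rot: [2.748, 1.522, 0.001]
contact_force: [0.5, -0.6, -0.2]
finger_gap: 1.002
[[-0.3, -0.8, -1.3], 'xhead', np.float64(57.9), 'turn rad', np.float64(-0.001)]
```

View pics/w11.png

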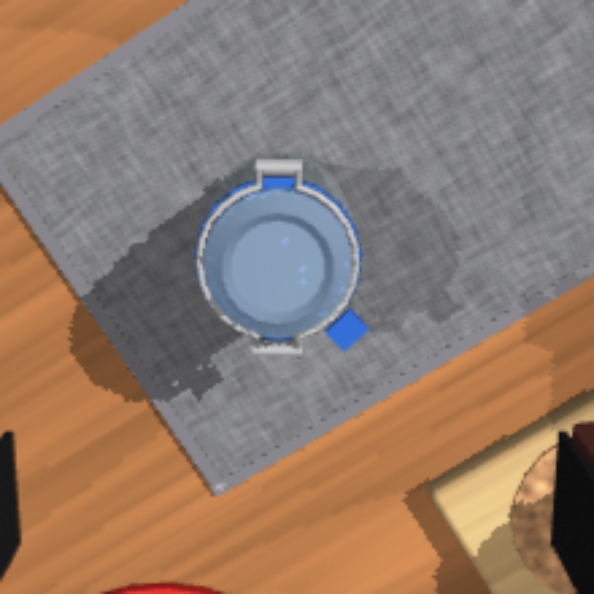

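Run:
```python
from h import *
f=np.load("pics/w11.npz")
p=ray(f["K"],f["T"],323.7,216.7,.106); print(p)
print(rel([p[0],p[1],.05]))
```

```text
[ 0.43881093 -0.20516908  0.106     ]
[[-1.9, 1.4, 248.6], 'xhead', np.float64(58.0)]
```

```bash
python3 -m pendant '[[87.8,[-1,1,40],0],[87.8,[-1,1,80],0],[87.8,[-1,1,120],0],[87.8,[-1,1,160],0],[87.8,[-1,1,200],0],[87.8,[-1,1,230],0],[87.8,[-1,1,245],0],[87.8,[-1,1,249],0]]'
python3 -m pendant '[[87.8,[0,0,0],0],[87.8,[0,0,0],0],[40,[0,0,0],0],[40,[0,0,0],0],[40,[0,0,0],0],[40,[0,0,0],0],[40,[0,0,0],0],[40,[0,0,0],0]]' 10
```

```text
time_s: 20.58
tcp_pos: [0.4372, -0.2027, 0.0463]
tool_rot: [-2.742, -1.523, 0.005]
contact_force: [0.3, -0.2, 0.2]
finger_gap: 1.0
time_s: 21.25
tcp_pos: [0.4385, -0.2048, 0.0504]
tool_rot: [2.747, 1.522, 0.001]
contact_force: [-1.4, -1.0, 6.6]
finger_gap: 0.679
```

```bash
python3 -m pendant '[[40,[0,0,0],0],[40,[0,0,0],0],[40,[0,0,-8],0],[40,[0,0,-30],0],[40,[0,0,-65],0],[40,[0,0,-105],0],[40,[0,0,-140],0],[40,[0,0,-155],0]]' 25
python3 -m pendant '[[40,[0,0,0],0.03],[40,[0,0,0],0.12],[40,[0,0,0],0.22],[40,[0,0,0],0.33],[40,[0,0,0],0.44],[40,[0,0,0],0.55],[40,[0,0,0],0.63],[40,[0,0,0],0.66]]'
python3 -m pendant '[[40,[0,0,0],0],[40,[0,0,0],0]]'
python3 -c "
from h import *
print(rel([.6265,.0576,.205],20),read_state()['joint_positions'])"
```

```text
time_s: 21.92
tcp_pos: [0.4395, -0.2052, 0.2093]
tool_rot: [2.744, 1.52, 0.005]
contact_force: [1.0, -0.3, -2.0]
finger_gap: 0.679
time_s: 22.58
tcp_pos: [0.4375, -0.2042, 0.2048]
tool_rot: [-3.094, -0.543, 0.001]
contact_force: [-0.2, -0.4, -1.9]
finger_gap: 0.681
time_s: 22.75
tcp_pos: [0.4377, -0.2043, 0.2048]
tool_rot: [-3.092, -0.552, 0.001]
contact_force: [0.3, 0.5, -2.4]
finger_gap: 0.68
[[267.7, -180.5, -0.3], 'xhead', np.float64(20.2), 'turn rad', np.float64(0.004)] [-4.61391407e-01  2.39623834e-01  1.95173228e+00  5.25389495e-05
  9.50688596e-01 -8.14519554e-01]
```

```bash
python3 -m pendant '[[40,[13,-9,0],0],[40,[40,-27,0],0],[40,[71,-48,0],0],[40,[103,-69,0],0],[40,[135,-91,0],0],[40,[167,-112,0],0],[40,[199,-134,0],0],[40,[231,-155,0],0]]'
python3 -m pendant '[[40,[20,-14,0],0],[40,[32,-22,0],0],[40,[37,-25,0],0],[40,[37,-25,0],0],[40,[37,-25,0],0],[40,[37,-25,0],0]]'
python3 -c "
from h import *
print(rel([.6265,.0576,.0665]),read_state()['finger_gap'])
p,d=read_camera('wrist');cv2.imwrite('pics/w12.png',p[:,:,::-1])"
```

```text
time_s: 23.42
tcp_pos: [0.602, 0.0225, 0.2047]
tool_rot: [-3.093, -0.552, 0.001]
contact_force: [-0.2, -1.3, -2.6]
finger_gap: 0.676
time_s: 23.92
tcp_pos: [0.6267, 0.0555, 0.2045]
tool_rot: [3.093, 0.548, -0.002]
contact_force: [-0.8, 0.2, -2.5]
finger_gap: 0.683
[[0.7, -2.1, 138.0], 'xhead', np.float64(20.1)] 0.6834577361604858
```

View pics/w12.png

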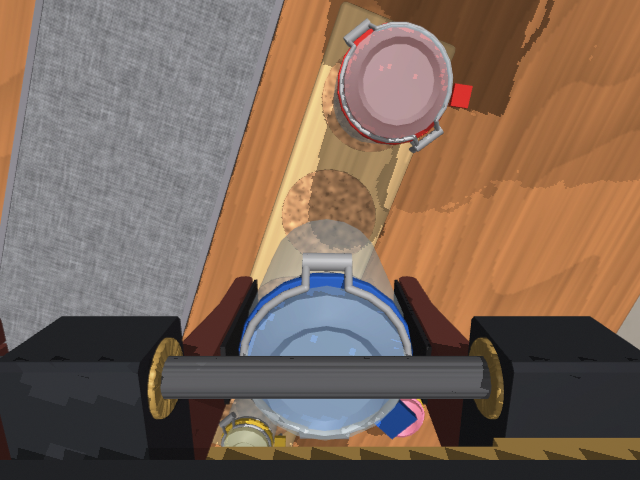

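```bash
python3 -m pendant '[[40,[0,-1,25],0],[40,[0,-1,55],0],[40,[0,-1,85],0],[40,[0,-1,110],0],[40,[0,-1,124],0],[40,[0,-1,132],0],[40,[0,-1,134],0],[40,[0,-1,134],0]]'
python3 -m pendant '[[40,[0,0,0],0],[40,[0,0,1],0],[40,[0,0,1],0]]'
python3 -c "
from h import *
print(rel([.6265,.0576,.0664]),read_state()['finger_gap'])"
```

```text
time_s: 24.63
tcp_pos: [0.6276, 0.0575, 0.0711]
tool_rot: [3.093, 0.549, 0.001]
contact_force: [-0.8, 0.4, -3.3]
finger_gap: 0.68
time_s: 24.88
tcp_pos: [0.6281, 0.0579, 0.0709]
tool_rot: [3.093, 0.55, 0.003]
contact_force: [-0.2, -0.4, -2.3]
finger_gap: 0.681
[[-1.6, -0.3, 4.5], 'xhead', np.float64(20.2)] 0.6810818842028864
```

```bash
python3 -m pendant '[[40,[-1,0,1],0],[40,[-1,0,2],0],[40,[-1,0,3],0],[40,[-1,0,3],0],[40,[-1,0,3],0]]'
python3 -m pendant '[[40,[0,0,1],0],[40,[0,0,1],0],[40,[0,0,1],0]]'
```

```text
time_s: 25.3
tcp_pos: [0.6263, 0.0575, 0.0666]
tool_rot: [-3.093, -0.55, 0.0]
contact_force: [-0.2, 0.2, -1.9]
finger_gap: 0.677
time_s: 25.55
tcp_pos: [0.6263, 0.0575, 0.0664]
tool_rot: [-3.093, -0.55, 0.0]
contact_force: [-2.0, 0.5, 4.8]
finger_gap: 0.678
```

Contact shows again. I release, rise and check.

```bash
python3 -m pendant '[[87.8,[0,0,0],0],[87.8,[0,0,0],0],[87.8,[0,0,0],0],[87.8,[0,0,-30],0],[87.8,[0,0,-70],0],[87.8,[0,0,-110],0],[87.8,[0,0,-150],0],[87.8,[0,0,-190],0]]'
python3 -m pendant '[[87.8,[-30,0,-10],0],[87.8,[-70,0,-20],0],[87.8,[-110,0,-20],0],[87.8,[-150,0,-20],0],[87.8,[-190,0,-20],0],[87.8,[-230,0,-20],0],[87.8,[-250,0,-20],0],[87.8,[-250,0,-20],0]]'
python3 - <<'E'
from h import *
print(read_state()["contact_force"],read_state()["tcp_pos"])
for n in("top","scene"):
    c=get_calibration(n);p,d=read_camera(n);np.savez(f"pics/{n}9.npz",p=p,d=d,K=c["intrinsics"],T=c["world_from_camera"])
    q=p[150:350,210:480] if n=="top" else p[180:340,180:460]
    cv2.imwrite(f"pics/{n}9.png",cv2.resize(q[:,:,::-1],None,fx=2.8,fy=2.8,interpolation=cv2.INTER_CUBIC))
    if n=="top":
        o=np.load("pics/top0.npz")["p"]
        for nm,s in dict(caddy=np.s_[160:262,100:224],trivet=np.s_[180:262,464:540]).items():
            print(nm,np.mean(cv2.absdiff(o[s],p[s])))
E
```

```text
time_s: 26.22
tcp_pos: [0.6261, 0.0574, 0.2575]
tool_rot: [-3.093, -0.55, 0.0]
contact_force: [1.3, -0.7, 0.2]
finger_gap: 1.0
time_s: 26.88
tcp_pos: [0.3878, -0.0294, 0.2755]
tool_rot: [-3.093, -0.548, 0.002]
contact_force: [0.3, -0.6, 0.7]
finger_gap: 0.995
[ 0.2910731  -0.61755994  0.65400345] [ 0.38784109 -0.02943818  0.27546671]
caddy 2.1737824161922834
trivet 2.6339323919554984
```

View pics/top9.png

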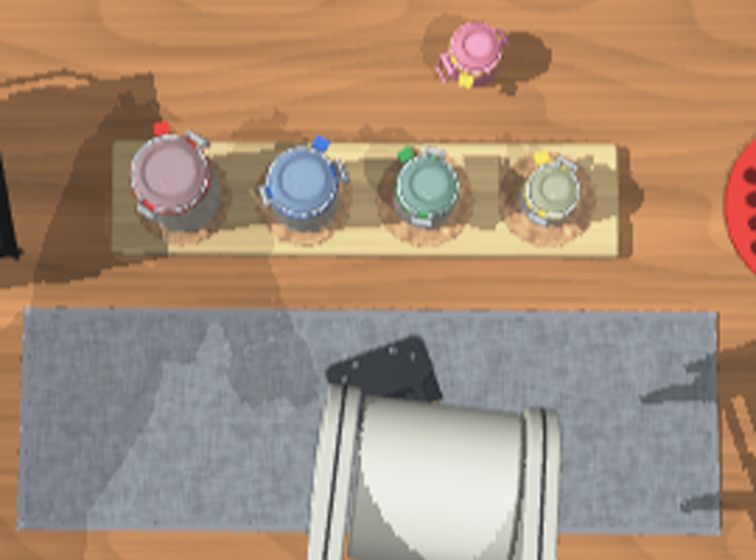

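View pics/scene9.png

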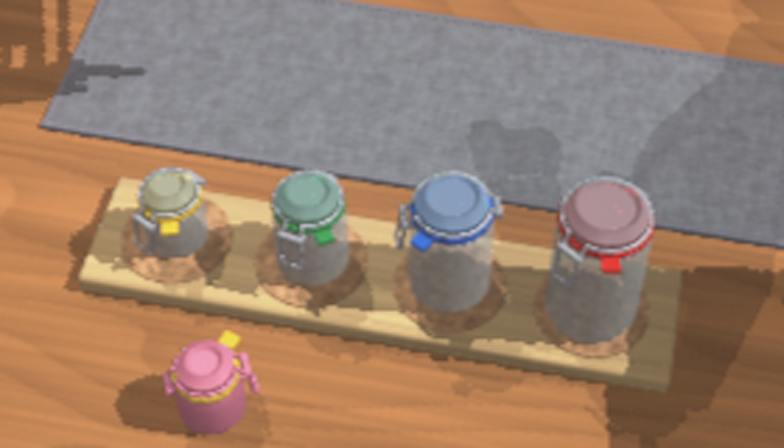

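All four jars stand upright on their corks. One numeric check of the lid centres (crop pixels 170,173; 302,182; 428,184; 552,190) against the corks.

Run:
```python
from h import *
f=np.load("pics/top9.npz")
for n,u,v,H,y in [("red",170,173,.124,.1626),("blue",302,182,.104,.0576),("green",428,184,.084,-.0474),("yellow",552,190,.064,-.1524)]:
    U,V=210+u/2.8,150+v/2.8
    q=ray(f["K"],f["T"],U,V,.02+H);q2=pt(f["K"],f["T"],U,V,f["d"][int(round(V)),int(round(U))]);print(n,np.round((q-[.6265,y,0])*1000,1),np.round(q2,3))
```

```text
red [ -0.9  -3.4 144. ] [0.626 0.159 0.142]
blue [ -4.2  -2.5 124. ] [0.623 0.055 0.119]
green [ -2.1   0.5 104. ] [ 0.625 -0.047  0.1  ]
yellow [-3.3  2.5 84. ] [ 0.624 -0.15   0.082]
```

All are within about 5 mm of their cork centres, at the right heights. I hand in.

```bash
python3 -c "
from station import *
print(finish_job())"
```

```text
the job is handed in; nothing more can be done
None
```

The job is handed in. All four jars stand upright on the jar board, stepping down from the caddy to the trivet: red on cork 1, blue on cork 2, green on cork 3, yellow on cork 4. I lowered each one until the wrist force showed it resting on the cork, then opened the gripper. It took about 27 s of the 109 s allowed.

**Position:** The last top view puts every jar axis within about 5 mm of its cork centre (limit 13 mm). That estimate comes from lid centres read off the picture, so it is good to 2–3 mm.

**Height:** The lids are at the right height to within about 5 mm. The depth readings on the glass lids came out 2–5 mm low, the same as before the move, so they can't confirm the 4 mm height tolerance. The contact force at each set-down did show the base resting on the cork.

**Surroundings:** The caddy and trivet look unmoved in the before and after pictures, and the pink look-alike was left alone. The arm was clear of everything when I handed in.

No check failed; the measured tool position wandered by 2–5 mm just after quick moves, so I let it settle before each set-down.

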